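# Clamp the glass pane evenly

### The arm

A 6-joint arm with a two-finger parallel gripper is mounted at the origin on the work surface. World frame = base frame: x ahead of the robot, y to its left, z up, the work surface at z = 0. Lengths are in m, angles in rad, forces in N, time in s.
With the tool pointing down it reaches from about 0.375 to 0.9 m from the base axis. Payload 3.1 kg.
Tool frame: the origin (TCP) lies at the very end of the fingers, on their centre line; the grasp point (between the pads) lies 19 mm behind it; z points along the fingers, y is the direction in which the jaws open and shut (so a half turn about z gives the same grasp; the last joint's range is limited). The gripper opens to 87 mm and grips with 3 to 60 N. Pads are 19 mm wide; open, the fingers measure 117 mm over their backs; the gripper's body (75 mm by 190 mm) begins 51 mm behind the grasp point.
Start: joints at [1.135, 0.527, 1.433, -0, 1.181, -0.178], TCP at [0.159, 0.604, 0.223] pointing down, gripper open.
Joint ranges: [-3.08, 3.08], [-0.75, 2.2], [0.22, 2.44], [-1.43, 4.57], [0, 2.65], [-2.85, 2.85]. Speed limits (rad/s): [2.79, 2.79, 3.14, 3.14, 3.14, 3.14].

### API

Orientations are given as a unit quaternion [x, y, z, w].
In Python, from rig import robot, optics gives the robot as it stands.
- The arm moves only by the shell command python3 -m inch 'ROWS' [FORCE]. ROWS is JSON, a list of rows, each an object of numbers: "ax", "ay", "az": the turn, a rotation vector about the tool's x, y, z in rad; "dx", "dy", "dz": the shift along the tool's x, y, z in mm; "gripper": the opening in per cent of the stroke, from 0 (shut) to 100 (fully open). In form: [{"ax": .., "ay": .., "az": .., "dx": .., "dy": .., "dz": .., "gripper": ..}, ...]. A call has 1 to 8 rows; each row shifts and turns the commanded pose from where the row before left it, along the tool's axes as they then stand; what a row does not reach is not made up. A row lasts 1/10 s, in which the tool goes at most 50 mm and 8.59 degrees, less where a joint would pass 70% of its speed; a pose out of reach is approached as far as the arm can. A call with a gripper value outside its range is refused whole. The fingers move at their own pace and stop on an object; FORCE is the grip in N (left out, the last holds). Time passes only in rows, so rows that do not move let the fingers close. It gives the time, the measured TCP pose, the force and the opening at its end, in the units of the state.
- robot.get_obs(): the state, without advancing time (a new reading comes with each control period).
- optics.camera(name): name is "scene" or "side" or "wrist"; returns a dict with "img" (420x560x3 uint8, red, green, blue), "depth" (420x560 float32, m along the optical axis (not along the pixel's ray), 0 where there is no reading), "camera_matrix" (3x3 intrinsics, pixels), "position" and "attitude" of the camera in the world. Camera axes: x right, y up, looking along -z (the intrinsics and any distortion apply to the point x, -y, -z); pixel columns grow to the right and rows downward; lengths in m; the calibration is good to about 2 mm. A picture is of the moment at which its call begins.
- robot.hand_in(): hands the job in, once; it reports no verdict.
The state is a dict: "time": time; "q": joint angles; "joint_velocities": joint speeds; "joint_torque": joint torques, N m; "position": TCP position; "tool_rot": TCP orientation; "ft_force": force on the tool from outside, world axes, zero at the start; "moment": the same for the moment, N m; "grip_width": finger opening in m.
Only numpy, scipy, OpenCV 4.12 (cv2) and the standard library are available. Lean on these libraries where they do the work, as an engineer would, in place of code of your own. Each camera call takes 0.05 s, during which the arm holds its last target.

### The job

The pressure plate on the turntable has to seat evenly on the glass: one of its four chrome T handles has already been tightened, its bar in line with the black marks. Tighten the other three clockwise in cross order, each until its bar lines up with its marks: first the handle straight across from the tight one, and only when that is fully home the remaining two, in either order. Leave all four tight and let go.

Things in the scene. Friction and masses are not known exactly. Their poses are not given: they have to be found in the camera images.
- turntable: Locked round steel turntable, 330 mm across, at any yaw; on it a glass disc under a grey round pressure plate (260 mm across, top 58 mm above the counter). Origin: on its axis at counter height; z up. Four upright chrome T handles on the plate turn about vertical axes 100 mm from the centre, handle_1 on its +x axis, 2 on +y, 3 on -x, 4 on -y. The T handle lying on the counter is a spare.
- handle_1 (a joint): Angle (rad) of the T handle on the turntable's +x axis, growing clockwise seen from above (tightening). 0: bar radial; 1.57: tight at its stop, bar square to the radius, in line with two black marks. Found tight, 1.5 to 1.56. Bar 64 long, 14 wide, 26 high, centred on the axis, 80 to 106 mm above the counter, on a 13 mm stem. Friction 0.1 N m; stays where left.
- handle_2 (a joint): Angle (rad) of the T handle on the turntable's +y axis, growing clockwise seen from above (tightening). 0: bar radial; 1.57: tight at its stop, bar square to the radius, in line with two black marks. Found loose, 0.12 to 0.45. Bar 64 long, 14 wide, 26 high, centred on the axis, 80 to 106 mm above the counter, on a 13 mm stem. Friction 0.1 N m; stays where left.
- handle_3 (a joint): Angle (rad) of the T handle on the turntable's -x axis, growing clockwise seen from above (tightening). 0: bar radial; 1.57: tight at its stop, bar square to the radius, in line with two black marks. Found loose, 0.12 to 0.45. Bar 64 long, 14 wide, 26 high, centred on the axis, 80 to 106 mm above the counter, on a 13 mm stem. Friction 0.1 N m; stays where left.
- handle_4 (a joint): Angle (rad) of the T handle on the turntable's -y axis, growing clockwise seen from above (tightening). 0: bar radial; 1.57: tight at its stop, bar square to the radius, in line with two black marks. Found loose, 0.12 to 0.45. Bar 64 long, 14 wide, 26 high, centred on the axis, 80 to 106 mm above the counter, on a 13 mm stem. Friction 0.1 N m; stays where left.

How it is judged:
On the way, in this order (a step that is already met when the one before it is completed fails the run):
1. the handle across from the tight one (handle_3) is home while the other two (handle_2, handle_4) are still loose (value of joint each of handle_3, handle_1 above 1.36 rad and value of joint each of handle_2, handle_4 below 0.8 rad), for 0.2 s.
2. the remaining two are home as well (value of joint each of handle_1, handle_2, handle_3, handle_4 above 1.36 rad), for 0.2 s.
At the end, for the whole second after the job is handed in: All four T handles are tight (joint above 1.36 rad, that is within 12 degrees of in line with their marks), at rest and released (all of step 2 and velocity of joint handle_1 between -0.1 and 0.1 rad/s and velocity of joint handle_2 between -0.1 and 0.1 rad/s and velocity of joint handle_3 between -0.1 and 0.1 rad/s and velocity of joint handle_4 between -0.1 and 0.1 rad/s); the robot touches nothing.
It also fails if it takes over 53 s, if anything falls off the work surface, if the arm or the gripper's body presses on something with over 40 N, if the wrist force passes 120 N, or if a joint passes its speed limit or range.

## Working session

There is one attempt and no reset: what is moved stays moved. The work goes in short steps, Python scripts to look and compute and a shell command to move; the robot and the scene stay as the last step left them, time stands still between calls to the robot, and variables do not carry over. Pictures are saved under pics/ and viewed, and the job is handed in when it is done.

```bash
ls; mkdir -p pics; python3 - <<'E'
from rig import robot, optics
import cv2
print(robot.get_obs())
for n in ("scene","side","wrist"):
    c=optics.camera(n); cv2.imwrite(f"pics/{n}0.png",c["img"][:,:,::-1]); print(n,c["camera_matrix"],c["position"],c["attitude"],[k for k in c])
E
```

```text
pics
{'time': 0.0, 'q': array([ 1.13546255e+00,  5.28456643e-01,  1.43390279e+00, -5.57819538e-06,
        1.18138492e+00, -1.78506468e-01]), 'joint_velocities': array([ 6.42866042e-04, -3.01417484e-04, -4.29413033e-04, -2.63590006e-04,
        5.87091514e-05,  1.03737015e-03]), 'joint_torque': array([ 7.93291038e-04, -4.40044284e+01, -1.76590240e+01,  6.32014289e-02,
        5.82166028e-02, -1.61484295e-04]), 'position': array([0.1584222 , 0.60383349, 0.22157733]), 'tool_rot': array([ 1.28059896e-01,  9.91765852e-01, -1.02635403e-03, -3.22581872e-04]), 'ft_force': array([-0.79092237, -0.1736274 , -0.57837122]), 'moment': array([ 0.01367928,  0.01286749, -0.01362647]), 'grip_width': 0.08709287142271405}
scene [[398.20330788   0.         280.58424631]
 [  0.         398.20330788 206.87689625]
 [  0.           0.           1.        ]] [ 0.89497742 -0.25726509  0.54550364] [0.32740018 0.14705963 0.37069159 0.85660395] ['img', 'depth', 'camera_matrix', 'position', 'attitude']
side [[483.74629564   0.         286.46272918]
 [  0.         483.74629564 202.35811871]
 [  0.           0.           1.        ]] [0.25533002 0.50852051 0.53078744] [-0.12333536  0.40699353  0.86678461 -0.2604402 ] ['img', 'depth', 'camera_matrix', 'position', 'attitude']
wrist [[314.900384     0.         282.09411776]
 [  0.         314.900384   209.62692561]
 [  0.           0.           1.        ]] [0.08474712 0.62419724 0.38434056] [-0.11168028 -0.08542239  0.60504913  0.78367473] ['img', 'depth', 'camera_matrix', 'position', 'attitude']
```

View pics/scene0.png

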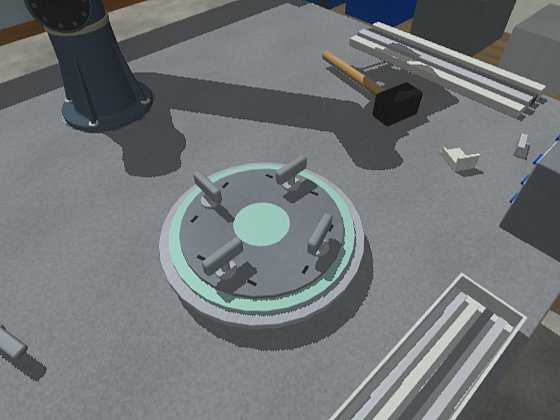

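View pics/side0.png

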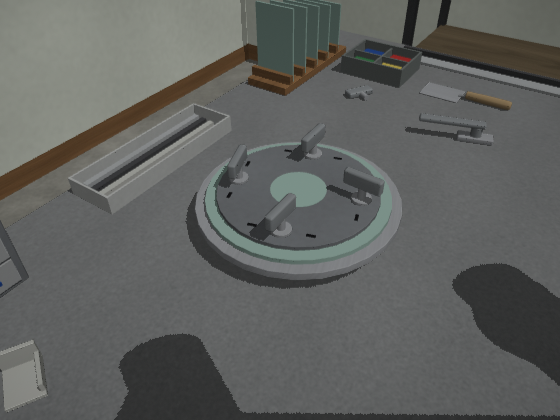

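View pics/wrist0.png

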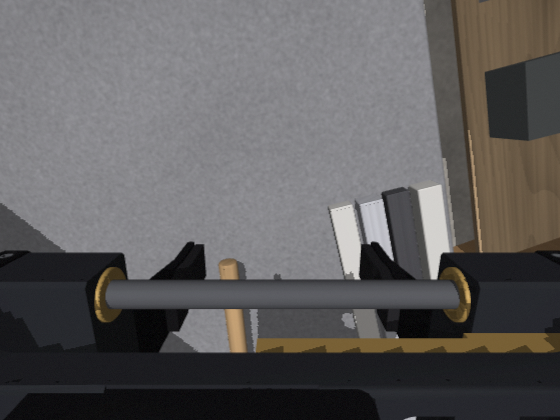

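The scene image shows the turntable around (262,238) with handles at about (208,188), (292,172), (320,233) and (223,256). The side view shows it at (298,190). Next I'll use depth to get the bar poses.

```bash
cat > h.py <<'E'
from rig import robot, optics
import cv2, numpy as np
from scipy.spatial.transform import Rotation as R
def cloud(c):
    d=c["depth"]; K=c["camera_matrix"]; v,u=np.mgrid[:420,:560]
    P=np.stack([(u-K[0,2])/K[0,0]*d,-(v-K[1,2])/K[1,1]*d,-d],-1)
    W=R.from_quat(c["attitude"]).apply(P.reshape(-1,3))+c["position"]
    W=W.reshape(420,560,3); W[d<=0]=np.nan
    return W
def top(c,x0,y0,half=.18,s=1600,z=.106):
    # rectified plan view at plane z; up = +x, left=+y
    K=c["camera_matrix"]; Rc=R.from_quat(c["attitude"]); n=int(2*half*s)
    r,q=np.mgrid[:n,:n]; X=x0+half-r/s; Y=y0+half-q/s
    p=Rc.inv().apply(np.stack([X,Y,0*X+z],-1).reshape(-1,3)-c["position"])
    u=K[0,0]*p[:,0]/-p[:,2]+K[0,2]; v=K[1,1]*-p[:,1]/-p[:,2]+K[1,2]
    return cv2.remap(c["img"],u.reshape(n,n).astype('f4'),v.reshape(n,n).astype('f4'),cv2.INTER_LINEAR)
E
python3 - <<'E'
from h import *
for n in ("scene","side"):
    c=optics.camera(n); W=cloud(c); img=c["img"]
    z=W[...,2]
    m=(z>.054)&(z<.062)&(np.hypot(W[...,0]-.5,W[...,1])<.6)
    # plate: largest component
    k,l,s,ce=cv2.connectedComponentsWithStats(m.astype('u1')); i=1+np.argmax(s[1:,4])
    p=W[l==i]; (cx,cy),r=cv2.minEnclosingCircle(p[:,:2].astype('f4')); print(n,"plate",cx,cy,r,np.median(p[:,2]))
    m=(z>.088)&(z<.115)&(np.hypot(W[...,0]-cx,W[...,1]-cy)<.15)
    k,l,s,ce=cv2.connectedComponentsWithStats(m.astype('u1'))
    for i in range(1,k):
        if s[i,4]<40: continue
        p=W[l==i]; t=p[p[:,2]>np.percentile(p[:,2],95)-.004]
        rc=cv2.minAreaRect(t[:,:2].astype('f4')); b=cv2.boxPoints(rc)
        e=sorted([(np.linalg.norm(b[j]-b[j-1]),*(b[j]-b[j-1])) for j in range(2)])
        d=e[1]; ctr=np.array(rc[0]); 
        print("px",ce[i].round(),"ctr",ctr.round(4),"len,w",round(e[1][0],4),round(e[0][0],4),"zmax",p[:,2].max().round(4),"dir",np.degrees(np.arctan2(d[2],d[1])).round(1)%180,"pos ang",np.degrees(np.arctan2(ctr[1]-cy,ctr[0]-cx)).round(1), "r",np.hypot(ctr[0]-cx,ctr[1]-cy).round(4))
    cv2.imwrite(f"pics/top_{n}.png",top(c,cx,cy)[:,:,::-1])
E
```

```text
scene plate 0.5748488903045654 -0.006022023502737284 0.13086000084877014 0.058409541786205915
px [291. 168.] ctr [0.5442 0.0885] len,w 0.0621 0.0142 zmax 0.1081 dir 89.5 pos ang 108.0 r 0.0994
px [207. 185.] ctr [ 0.4799 -0.038 ] len,w 0.065 0.0131 zmax 0.108 dir 177.6 pos ang -161.4 r 0.1002
px [319. 232.] ctr [0.6698 0.0231] len,w 0.0628 0.0134 zmax 0.1082 dir 110.8 pos ang 17.0 r 0.0994
px [222. 255.] ctr [ 0.6054 -0.102 ] len,w 0.063 0.0136 zmax 0.108 dir 91.6 pos ang -72.3 r 0.1008
side plate 0.573533296585083 -0.004830455407500267 0.13087013363838196 0.057959391254802484
px [313. 136.] ctr [ 0.6041 -0.0987] len,w 0.0647 0.0137 zmax 0.1075 dir 92.0 pos ang -72.0 r 0.0987
px [237. 160.] ctr [0.6682 0.0275] len,w 0.0639 0.0138 zmax 0.1078 dir 109.6 pos ang 18.9 r 0.1001
px [364. 180.] ctr [ 0.479  -0.0355] len,w 0.0636 0.0163 zmax 0.1075 dir 179.5 pos ang -162.0 r 0.0994
px [280. 210.] ctr [0.5421 0.0909] len,w 0.0625 0.0136 zmax 0.1075 dir 91.7 pos ang 108.2 r 0.1007
```

```bash
cat > go.py <<'E'
from h import *
import sys
def go(x,y,z,ydir):
    o=robot.get_obs(); r=R.from_quat(o["tool_rot"]); M=r.as_matrix()
    cy=np.degrees(np.arctan2(M[1,1],M[0,1]))
    print("t",o["time"],"pos",o["position"].round(4),"ydir",cy.round(2),"tool z",M[:,2].round(3),"q6",o["q"][5].round(3),"grip",o["grip_width"].round(4),"F",o["ft_force"].round(1))
    print("shift in tool axes (mm), do before turn:",(M.T@(np.array([x,y,z])-o["position"])*1000).round(1),"az deg",(cy-ydir).round(2),"rad",np.radians(cy-ydir).round(3))
go(*map(float,sys.argv[1:]))
E
python3 go.py .4793 -.0365 .17 88.5
```

```text
Traceback (most recent call last):
  File "go.py", line 8, in <module>
    go(*map(float,sys.argv[1:]))
    ~~^^^^^^^^^^^^^^^^^^^^^^^^^^
  File "go.py", line 6, in go
    print("t",o["time"],"pos",o["position"].round(4),"ydir",cy.round(2),"tool z",M[:,2].round(3),"q6",o["q"][5].round(3),"grip",o["grip_width"].round(4),"F",o["ft_force"].round(1))
                                                                                                                                ^^^^^^^^^^^^^^^^^^^^^
AttributeError: 'float' object has no attribute 'round'
```

View pics/top_scene.png

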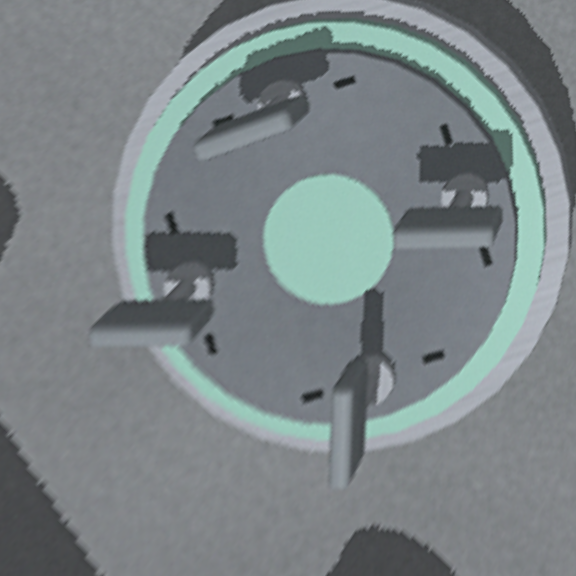

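The plan view shows the upper-left handle (250,130) in line with its marks, so that is handle_1. The other three are loose. Handle_3 is the bottom one (350,430), and this agrees with the depth fit.

```bash
sed -i 's/o\["grip_width"\].round(4)/round(float(o["grip_width"]),4)/' go.py; python3 go.py .4793 -.0365 .17 88.5
```

```text
t 0.25 pos [0.1586 0.6042 0.2221] ydir 75.29 tool z [-0.    -0.001 -1.   ] q6 -0.179 grip 0.0869 F [-0.1 -1.3 -1.2]
shift in tool axes (mm), do before turn: [-472.9 -538.2   52.5] az deg -13.21 rad -0.231
```

```bash
python3 -m inch '[{"dx":-29.5,"dy":-33.5,"gripper":50},{"dx":-29.5,"dy":-33.5},{"dx":-29.5,"dy":-33.5},{"dx":-29.5,"dy":-33.5},{"dx":-29.5,"dy":-33.5},{"dx":-29.5,"dy":-33.5},{"dx":-29.5,"dy":-33.5},{"dx":-29.5,"dy":-33.5}]' 30
python3 -m inch '[{"dx":-29.5,"dy":-33.5},{"dx":-29.5,"dy":-33.5},{"dx":-29.5,"dy":-33.5},{"dx":-29.5,"dy":-33.5},{"dx":-29.5,"dy":-33.5},{"dx":-29.5,"dy":-33.5},{"dx":-29.5,"dy":-33.5},{"dx":-29.5,"dy":-33.5}]'
python3 -m inch '[{"az":-0.115},{"az":-0.115},{"dz":0}]'
python3 go.py .4793 -.0365 .077 88.5
```

```text
t 0.25 pos [0.1586 0.6042 0.2221] ydir 75.29 tool z [-0.    -0.001 -1.   ] q6 -0.179 grip 0.0869 F [-0.1 -1.3 -1.2]
shift in tool axes (mm), do before turn: [-473.  -538.1  145.5] az deg -13.21 rad -0.231invalid input
invalid input
invalid input
```

```bash
python3 -m inch '[{"ax":0,"ay":0,"az":0,"dx":-29.5,"dy":-33.5,"dz":0,"gripper":50},{"ax":0,"ay":0,"az":0,"dx":-29.5,"dy":-33.5,"dz":0,"gripper":50},{"ax":0,"ay":0,"az":0,"dx":-29.5,"dy":-33.5,"dz":0,"gripper":50},{"ax":0,"ay":0,"az":0,"dx":-29.5,"dy":-33.5,"dz":0,"gripper":50}]' 30

```

```text
time: 0.65
position: [0.2392, 0.4435, 0.2225]
tool_rot: [0.128, 0.992, 0.0, 0.0]
ft_force: [0.9, 0.3, -0.7]
grip_width: 0.0625
```

```bash
python3 -m inch '[{"ax":0,"ay":0,"az":0,"dx":-29.5,"dy":-33.5,"dz":0,"gripper":50},{"ax":0,"ay":0,"az":0,"dx":-29.5,"dy":-33.5,"dz":0,"gripper":50},{"ax":0,"ay":0,"az":0,"dx":-29.5,"dy":-33.5,"dz":0,"gripper":50},{"ax":0,"ay":0,"az":0,"dx":-29.5,"dy":-33.5,"dz":0,"gripper":50},{"ax":0,"ay":0,"az":0,"dx":-29.5,"dy":-33.5,"dz":0,"gripper":50},{"ax":0,"ay":0,"az":0,"dx":-29.5,"dy":-33.5,"dz":0,"gripper":50},{"ax":0,"ay":0,"az":0,"dx":-29.5,"dy":-33.5,"dz":0,"gripper":50},{"ax":0,"ay":0,"az":0,"dx":-29.5,"dy":-33.5,"dz":0,"gripper":50}]'
python3 -m inch '[{"ax":0,"ay":0,"az":0,"dx":-29.5,"dy":-33.5,"dz":0,"gripper":50},{"ax":0,"ay":0,"az":0,"dx":-29.5,"dy":-33.5,"dz":0,"gripper":50},{"ax":0,"ay":0,"az":0,"dx":-29.5,"dy":-33.5,"dz":0,"gripper":50},{"ax":0,"ay":0,"az":0,"dx":-29.5,"dy":-33.5,"dz":0,"gripper":50},{"ax":0,"ay":0,"az":-0.115,"dx":0,"dy":0,"dz":0,"gripper":50},{"ax":0,"ay":0,"az":-0.115,"dx":0,"dy":0,"dz":0,"gripper":50},{"ax":0,"ay":0,"az":0,"dx":0,"dy":0,"dz":0,"gripper":50}]'
python3 go.py .4793 -.0365 .077 88.5
```

```text
time: 1.45
position: [0.3996, 0.124, 0.2228]
tool_rot: [0.128, 0.992, 0.0, 0.0]
ft_force: [0.4, 0.4, 0.1]
grip_width: 0.0436
time: 2.15
position: [0.4791, -0.0343, 0.2224]
tool_rot: [0.014, 1.0, 0.0, -0.0]
ft_force: [-0.1, 0.0, 0.6]
grip_width: 0.0436
t 2.15 pos [ 0.4791 -0.0343  0.2224] ydir 88.39 tool z [-0.  0. -1.] q6 -1.847 grip 0.0436 F [-0.1  0.   0.6]
shift in tool axes (mm), do before turn: [ -0.3  -2.2 145.4] az deg -0.11 rad -0.002
```

```bash
python3 - <<'E'
from h import *
o=robot.get_obs(); print(o)
c=optics.camera("scene"); cv2.imwrite("pics/s1.png",c["img"][:,:,::-1])
E
```

```text
{'time': 2.15, 'q': array([-3.04760864e-01,  3.34244246e-01,  1.78580919e+00,  5.22244414e-05,
        1.02191283e+00, -1.84748646e+00]), 'joint_velocities': array([ 0.01586927, -0.00537345,  0.00801324,  0.00164412, -0.00070801,
        0.08330948]), 'joint_torque': array([ -0.34984614, -32.17976689, -15.39564192,  -0.07553045,
         0.04310077,  -0.42839242]), 'position': array([ 0.47907938, -0.03432303,  0.22239144]), 'tool_rot': array([ 1.40485327e-02,  9.99901297e-01,  7.48870337e-05, -1.72583136e-04]), 'ft_force': array([-0.08872472,  0.04643184,  0.62547218]), 'moment': array([0.05586408, 0.0042485 , 0.02738313]), 'grip_width': 0.04363688564911229}
```

View pics/s1.png

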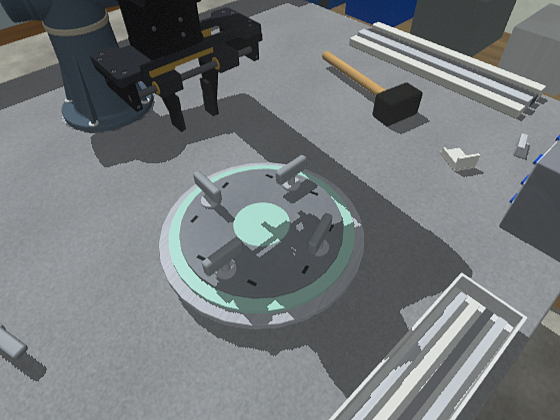

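The picture shows the gripper above and behind handle_3 at (207,185). The q6 value comes from the shoulder offset and is fine. I'll go down above the bar and check before engaging.

```bash

python3 -m inch '[{"ax":0,"ay":0,"az":0,"dx":0,"dy":-2,"dz":35,"gripper":50},{"ax":0,"ay":0,"az":0,"dx":0,"dy":0,"dz":35,"gripper":50},{"ax":0,"ay":0,"az":0,"dx":0,"dy":0,"dz":30,"gripper":50},{"ax":0,"ay":0,"az":0,"dx":0,"dy":0,"dz":0,"gripper":50}]'
python3 go.py .4793 -.0365 .077 88.5
python3 - <<'E'
from h import *
for n in("scene","wrist"):
    c=optics.camera(n); im=c["img"][:,:,::-1]
    cv2.imwrite(f"pics/{n}2.png",cv2.resize(im[100:280,120:340],None,fx=3,fy=3,interpolation=3) if n=="scene" else im)
E
```

```text
time: 2.6
position: [0.4762, -0.0346, 0.1197]
tool_rot: [0.014, 1.0, 0.001, -0.004]
ft_force: [-0.2, -0.1, -0.1]
grip_width: 0.0434
t 2.6 pos [ 0.4762 -0.0346  0.1197] ydir 88.38 tool z [-0.008  0.003 -1.   ] q6 -1.85 grip 0.0434 F [-0.2 -0.1 -0.1]
shift in tool axes (mm), do before turn: [-3.5 -1.9 42.7] az deg -0.12 rad -0.002
```

View pics/scene2.png

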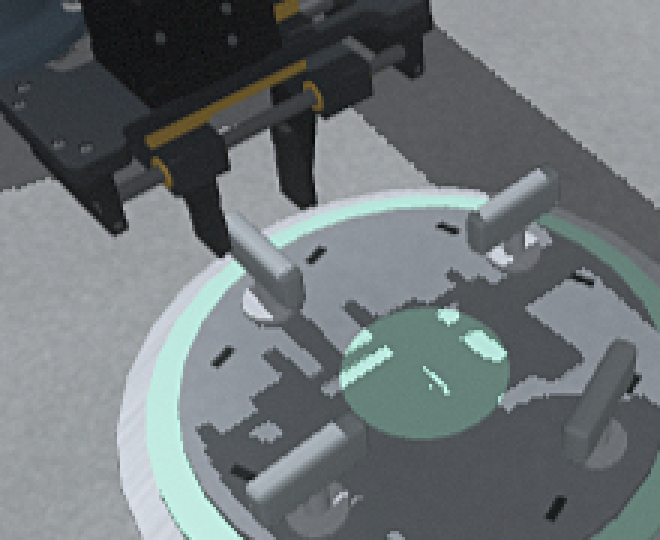

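View pics/wrist2.png

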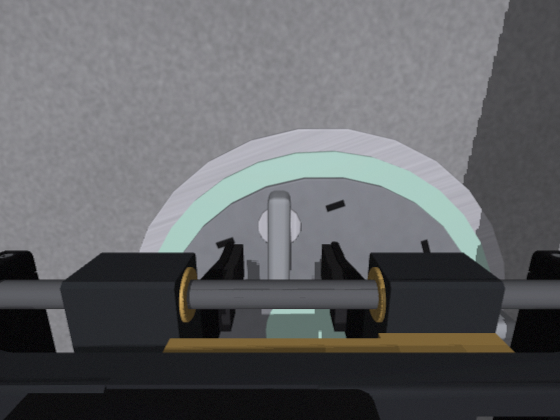

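Both views show the bar between and parallel to the fingers: the wrist view has it at (280,235), fingers at (230,290) and (335,290). I'll descend with a small x correction, then close.

```bash

python3 -m inch '[{"ax":0,"ay":0,"az":0,"dx":-3.5,"dy":-1.5,"dz":15,"gripper":50},{"ax":0,"ay":0,"az":0,"dx":0,"dy":0,"dz":15,"gripper":50},{"ax":0,"ay":0,"az":0,"dx":0,"dy":0,"dz":12,"gripper":50},{"ax":0,"ay":0,"az":0,"dx":0,"dy":0,"dz":0,"gripper":50}]'
python3 go.py .4793 -.0365 .077 88.5
```

```text
time: 3.1
position: [0.4831, -0.0374, 0.0813]
tool_rot: [0.014, 1.0, -0.0, 0.001]
ft_force: [-0.1, 0.3, -0.1]
grip_width: 0.0436
t 3.1 pos [ 0.4831 -0.0374  0.0813] ydir 88.44 tool z [ 0.001 -0.    -1.   ] q6 -1.852 grip 0.0436 F [-0.1  0.3 -0.1]
shift in tool axes (mm), do before turn: [3.8 0.8 4.3] az deg -0.06 rad -0.001
```

```bash

python3 -m inch '[{"ax":0,"ay":0,"az":0,"dx":3.5,"dy":0.8,"dz":4,"gripper":50},{"ax":0,"ay":0,"az":0,"dx":0,"dy":0,"dz":0,"gripper":0},{"ax":0,"ay":0,"az":0,"dx":0,"dy":0,"dz":0,"gripper":0},{"ax":0,"ay":0,"az":0,"dx":0,"dy":0,"dz":0,"gripper":0},{"ax":0,"ay":0,"az":0,"dx":0,"dy":0,"dz":0,"gripper":0},{"ax":0,"ay":0,"az":0,"dx":0,"dy":0,"dz":0,"gripper":0}]' 30
python3 go.py .4793 -.0365 .077 18
```

```text
time: 3.7
position: [0.4793, -0.0373, 0.0768]
tool_rot: [0.013, 1.0, -0.001, 0.0]
ft_force: [-0.3, -1.4, 2.0]
grip_width: 0.0136
t 3.7 pos [ 0.4793 -0.0373  0.0768] ydir 88.52 tool z [ 0.001 -0.001 -1.   ] q6 -1.853 grip 0.0136 F [-0.3 -1.4  2. ]
shift in tool axes (mm), do before turn: [ 0.   0.8 -0.2] az deg 70.52 rad 1.231
```

```bash

python3 -m inch '[{"ax":0,"ay":0,"az":0.12,"dx":0,"dy":0,"dz":0,"gripper":0},{"ax":0,"ay":0,"az":0.12,"dx":0,"dy":0,"dz":0,"gripper":0},{"ax":0,"ay":0,"az":0.12,"dx":0,"dy":0,"dz":0,"gripper":0},{"ax":0,"ay":0,"az":0.12,"dx":0,"dy":0,"dz":0,"gripper":0},{"ax":0,"ay":0,"az":0.12,"dx":0,"dy":0,"dz":0,"gripper":0},{"ax":0,"ay":0,"az":0.12,"dx":0,"dy":0,"dz":0,"gripper":0}]'
python3 go.py .4793 -.0365 .077 18
```

```text
time: 4.3
position: [0.4788, -0.0384, 0.0768]
tool_rot: [0.366, 0.931, -0.002, 0.0]
ft_force: [-3.7, -8.8, 2.9]
grip_width: 0.0135
t 4.3 pos [ 0.4788 -0.0384  0.0768] ydir 47.09 tool z [-0.001 -0.003 -1.   ] q6 -1.129 grip 0.0135 F [-3.7 -8.8  2.9]
shift in tool axes (mm), do before turn: [ 0.9  1.7 -0.2] az deg 29.09 rad 0.508
```

```bash

python3 -m inch '[{"ax":0,"ay":0,"az":0.12,"dx":0,"dy":0,"dz":0,"gripper":0},{"ax":0,"ay":0,"az":0.12,"dx":0,"dy":0,"dz":0,"gripper":0},{"ax":0,"ay":0,"az":0.12,"dx":0,"dy":0,"dz":0,"gripper":0},{"ax":0,"ay":0,"az":0.12,"dx":0,"dy":0,"dz":0,"gripper":0},{"ax":0,"ay":0,"az":0.03,"dx":0,"dy":0,"dz":0,"gripper":0},{"ax":0,"ay":0,"az":0,"dx":0,"dy":0,"dz":0,"gripper":0}]'
python3 go.py .4793 -.0365 .077 18; python3 -c "
from rig import robot;o=robot.get_obs();print(o['moment'],o['q'])"
```

```text
time: 4.9
position: [0.4781, -0.0388, 0.0768]
tool_rot: [0.587, 0.81, -0.002, 0.0]
ft_force: [-4.7, -11.2, 3.1]
grip_width: 0.0138
t 4.9 pos [ 0.4781 -0.0388  0.0768] ydir 18.12 tool z [-0.002 -0.004 -1.   ] q6 -0.623 grip 0.0138 F [ -4.7 -11.2   3.1]
shift in tool axes (mm), do before turn: [ 1.8  1.9 -0.2] az deg 0.12 rad 0.002
[-1.85634316  0.74338352 -0.06815971] [-0.31196674  0.58477896  1.91626363 -0.00667282  0.641539   -0.62280312]
```

```bash

python3 -m inch '[{"ax":0,"ay":0,"az":0,"dx":0,"dy":0,"dz":0,"gripper":50},{"ax":0,"ay":0,"az":0,"dx":0,"dy":0,"dz":0,"gripper":50},{"ax":0,"ay":0,"az":0,"dx":0,"dy":0,"dz":0,"gripper":50},{"ax":0,"ay":0,"az":0,"dx":0,"dy":0,"dz":-30,"gripper":50},{"ax":0,"ay":0,"az":0,"dx":0,"dy":0,"dz":-40,"gripper":50},{"ax":0,"ay":0,"az":0,"dx":0,"dy":0,"dz":-20,"gripper":50},{"ax":0,"ay":0,"az":0,"dx":0,"dy":0,"dz":0,"gripper":50}]'
cat > bars.py <<'E'
from h import *
c=optics.camera("scene"); W=cloud(c); z=W[...,2]
cv2.imwrite("pics/s_%d.png"%(robot.get_obs()["time"]*100),cv2.resize(c["img"][100:320,120:400,::-1],None,fx=2.5,fy=2.5,interpolation=3))
print("t",robot.get_obs()["time"])
for i,(x,y,a) in enumerate([(.669,.0252,18),(.5433,.0897,108),(.4795,-.0362,198),(.6048,-.1004,288)],1):
    m=(z>.1)&(z<.110)&(np.hypot(W[...,0]-x,W[...,1]-y)<.04); p=W[m]
    if len(p)<30: print(i,"hidden",len(p)); continue
    rc=cv2.minAreaRect(p[:,:2].astype('f4')); b=cv2.boxPoints(rc)
    e=max([(np.linalg.norm(b[j]-b[j-1]),*(b[j]-b[j-1])) for j in (1,2)])
    print(i,"ctr",np.round(rc[0],4),"size",np.round(rc[1],4),"angle deg",round((a-np.degrees(np.arctan2(e[2],e[1])))%180,1))
E
python3 bars.py; ls -t pics|head -1; python3 go.py .5432 .0897 .12 0.5
```

```text
time: 5.6
position: [0.4812, -0.0367, 0.1693]
tool_rot: [0.588, 0.809, 0.001, 0.003]
ft_force: [0.9, -0.9, -0.3]
grip_width: 0.0434
t 5.65
1 ctr [0.67  0.023] size [0.0142 0.0629] angle deg 88.6
2 ctr [0.544  0.0876] size [0.0147 0.0635] angle deg 16.4
3 ctr [ 0.4802 -0.0383] size [0.0146 0.0628] angle deg 90.2
4 ctr [ 0.6058 -0.1023] size [0.0145 0.0631] angle deg 16.4
s_565.png
t 5.65 pos [ 0.4799 -0.0364  0.1677] ydir 18.02 tool z [ 0.003 -0.001 -1.   ] q6 -0.623 grip 0.0435 F [ 1.1  0.7 -0.5]
shift in tool axes (mm), do before turn: [100.5  99.   47.8] az deg 17.52 rad 0.306
```

Handle_3 is home at about 90°, and 2 and 4 are still loose at about 16.4°. Next is handle_2.

```bash

python3 -m inch '[{"ax":0,"ay":0,"az":0,"dx":25,"dy":24.8,"dz":0,"gripper":50},{"ax":0,"ay":0,"az":0,"dx":25,"dy":24.8,"dz":0,"gripper":50},{"ax":0,"ay":0,"az":0,"dx":25,"dy":24.8,"dz":0,"gripper":50},{"ax":0,"ay":0,"az":0,"dx":25.5,"dy":24.6,"dz":0,"gripper":50},{"ax":0,"ay":0,"az":0.1,"dx":0,"dy":0,"dz":0,"gripper":50},{"ax":0,"ay":0,"az":0.1,"dx":0,"dy":0,"dz":0,"gripper":50},{"ax":0,"ay":0,"az":0.1,"dx":0,"dy":0,"dz":20,"gripper":50},{"ax":0,"ay":0,"az":0,"dx":0,"dy":0,"dz":15,"gripper":50}]'
python3 -m inch '[{"ax":0,"ay":0,"az":0,"dx":0,"dy":0,"dz":0,"gripper":50},{"ax":0,"ay":0,"az":0,"dx":0,"dy":0,"dz":0,"gripper":50}]'
python3 go.py .5433 .0890 .077 1
python3 - <<'E'
from h import *
c=optics.camera("wrist"); cv2.imwrite("pics/w3.png",c["img"][:,:,::-1])
E
```

```text
time: 6.45
position: [0.5409, 0.0901, 0.1292]
tool_rot: [0.703, 0.712, -0.001, -0.001]
ft_force: [-0.2, 0.0, -0.1]
grip_width: 0.0436
time: 6.65
position: [0.5412, 0.0898, 0.1303]
tool_rot: [0.702, 0.712, -0.001, -0.001]
ft_force: [-0.0, -0.2, 0.3]
grip_width: 0.0439
t 6.65 pos [0.5412 0.0898 0.1303] ydir 0.82 tool z [-0.003  0.    -1.   ] q6 -0.054 grip 0.0439 F [-0.  -0.2  0.3]
shift in tool axes (mm), do before turn: [-0.8  2.2 53.2] az deg -0.18 rad -0.003
```

View pics/w3.png

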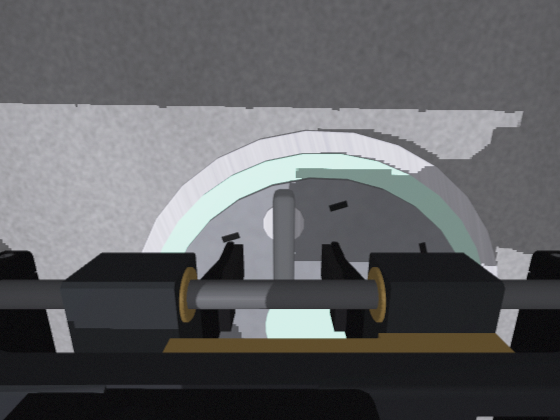

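The bar of handle_2 is at (284,230), parallel to and between the fingers at (230,290) and (337,290). I'll descend and grip.

```bash

python3 -m inch '[{"ax":0,"ay":0,"az":0,"dx":0,"dy":2,"dz":20,"gripper":50},{"ax":0,"ay":0,"az":0,"dx":0,"dy":0,"dz":20,"gripper":50},{"ax":0,"ay":0,"az":0,"dx":0,"dy":0,"dz":13,"gripper":50},{"ax":0,"ay":0,"az":0,"dx":0,"dy":0,"dz":0,"gripper":50},{"ax":0,"ay":0,"az":0,"dx":0,"dy":0,"dz":0,"gripper":0},{"ax":0,"ay":0,"az":0,"dx":0,"dy":0,"dz":0,"gripper":0},{"ax":0,"ay":0,"az":0,"dx":0,"dy":0,"dz":0,"gripper":0},{"ax":0,"ay":0,"az":0,"dx":0,"dy":0,"dz":0,"gripper":0}]'
python3 -m inch '[{"ax":0,"ay":0,"az":0,"dx":0,"dy":0,"dz":0,"gripper":0},{"ax":0,"ay":0,"az":0,"dx":0,"dy":0,"dz":0,"gripper":0}]'
python3 go.py .5433 .0890 .077 -72
```

```text
time: 7.5
position: [0.5446, 0.0897, 0.0793]
tool_rot: [0.702, 0.712, 0.0, 0.0]
ft_force: [-0.6, 0.2, -0.7]
grip_width: 0.0192
time: 7.7
position: [0.5418, 0.0897, 0.0789]
tool_rot: [0.702, 0.712, -0.002, -0.002]
ft_force: [-4.2, -0.7, 5.6]
grip_width: 0.0135
t 7.7 pos [0.5418 0.0897 0.0789] ydir 0.82 tool z [-0.005 -0.    -1.   ] q6 -0.053 grip 0.0135 F [-4.2 -0.7  5.6]
shift in tool axes (mm), do before turn: [-0.7  1.5  1.8] az deg 72.82 rad 1.271
```

```bash

python3 -m inch '[{"ax":0,"ay":0,"az":0.1,"dx":0,"dy":-2,"dz":0,"gripper":0},{"ax":0,"ay":0,"az":0.12,"dx":0,"dy":0,"dz":0,"gripper":0},{"ax":0,"ay":0,"az":0.12,"dx":0,"dy":0,"dz":0,"gripper":0},{"ax":0,"ay":0,"az":0.12,"dx":0,"dy":0,"dz":0,"gripper":0},{"ax":0,"ay":0,"az":0.12,"dx":0,"dy":0,"dz":0,"gripper":0}]'
python3 -m inch '[{"ax":0,"ay":0,"az":0.12,"dx":0,"dy":0,"dz":0,"gripper":0},{"ax":0,"ay":0,"az":0.12,"dx":0,"dy":0,"dz":0,"gripper":0},{"ax":0,"ay":0,"az":0.12,"dx":0,"dy":0,"dz":0,"gripper":0},{"ax":0,"ay":0,"az":0.12,"dx":0,"dy":0,"dz":0,"gripper":0}]'
python3 -m inch '[{"ax":0,"ay":0,"az":0.12,"dx":0,"dy":0,"dz":0,"gripper":0},{"ax":0,"ay":0,"az":0.09,"dx":0,"dy":0,"dz":0,"gripper":0},{"ax":0,"ay":0,"az":0,"dx":0,"dy":0,"dz":0,"gripper":0}]'
python3 go.py .5433 .0890 .077 -72
```

```text
time: 8.2
position: [0.5424, 0.0895, 0.0789]
tool_rot: [0.877, 0.48, 0.0, 0.0]
ft_force: [-0.3, -1.1, 1.1]
grip_width: 0.0138
time: 8.6
position: [0.5427, 0.0892, 0.0789]
tool_rot: [0.966, 0.257, 0.001, 0.001]
ft_force: [0.5, -2.2, 0.6]
grip_width: 0.0137
time: 8.9
position: [0.5428, 0.089, 0.0789]
tool_rot: [0.988, 0.157, 0.001, 0.001]
ft_force: [0.2, -3.2, 0.5]
grip_width: 0.0135
t 8.9 pos [0.5428 0.089  0.0789] ydir -71.93 tool z [ 0.001 -0.001 -1.   ] q6 1.216 grip 0.0135 F [ 0.2 -3.2  0.5]
shift in tool axes (mm), do before turn: [0.5 0.2 1.9] az deg 0.07 rad 0.001
```

```bash

python3 -m inch '[{"ax":0,"ay":0,"az":0,"dx":0,"dy":0,"dz":0,"gripper":50},{"ax":0,"ay":0,"az":0,"dx":0,"dy":0,"dz":0,"gripper":50},{"ax":0,"ay":0,"az":0,"dx":0,"dy":0,"dz":0,"gripper":50},{"ax":0,"ay":0,"az":0,"dx":0,"dy":0,"dz":-30,"gripper":50},{"ax":0,"ay":0,"az":0,"dx":0,"dy":0,"dz":-40,"gripper":50},{"ax":0,"ay":0,"az":0,"dx":0,"dy":0,"dz":-20,"gripper":50},{"ax":0,"ay":0,"az":0,"dx":0,"dy":0,"dz":0,"gripper":50},{"ax":0,"ay":0,"az":0,"dx":0,"dy":0,"dz":0,"gripper":50}]'
python3 bars.py; python3 go.py .6048 -.1010 .12 1.8
```

```text
time: 9.7
position: [0.5419, 0.0898, 0.1685]
tool_rot: [0.988, 0.157, 0.0, -0.0]
ft_force: [-0.4, 0.4, -0.7]
grip_width: 0.0438
t 9.75
1 ctr [0.6694 0.0238] size [0.0144 0.0636] angle deg 88.2
2 ctr [0.5443 0.0879] size [0.0621 0.0149] angle deg 89.5
3 ctr [ 0.48   -0.0382] size [0.0141 0.0624] angle deg 88.6
4 ctr [ 0.6058 -0.1024] size [0.0141 0.0624] angle deg 16.5
t 9.75 pos [0.5412 0.0898 0.1677] ydir -71.94 tool z [-0.002  0.    -1.   ] q6 1.216 grip 0.0434 F [-0.2  0.5 -0.5]
shift in tool axes (mm), do before turn: [  1.4 201.1  47.6] az deg -73.74 rad -1.287
```

Handle_2 is at about 89.5°. Now handle_4.

```bash

python3 -m inch '[{"ax":0,"ay":0,"az":0,"dx":0,"dy":40,"dz":0,"gripper":50},{"ax":0,"ay":0,"az":0,"dx":0,"dy":40,"dz":0,"gripper":50},{"ax":0,"ay":0,"az":0,"dx":0,"dy":40,"dz":0,"gripper":50},{"ax":0,"ay":0,"az":0,"dx":0,"dy":40,"dz":0,"gripper":50},{"ax":0,"ay":0,"az":0,"dx":1,"dy":41,"dz":0,"gripper":50},{"ax":0,"ay":0,"az":-0.13,"dx":0,"dy":0,"dz":0,"gripper":50},{"ax":0,"ay":0,"az":-0.13,"dx":0,"dy":0,"dz":0,"gripper":50},{"ax":0,"ay":0,"az":-0.13,"dx":0,"dy":0,"dz":0,"gripper":50}]'
python3 -m inch '[{"ax":0,"ay":0,"az":-0.13,"dx":0,"dy":0,"dz":0,"gripper":50},{"ax":0,"ay":0,"az":-0.13,"dx":0,"dy":0,"dz":0,"gripper":50},{"ax":0,"ay":0,"az":-0.13,"dx":0,"dy":0,"dz":0,"gripper":50},{"ax":0,"ay":0,"az":-0.13,"dx":0,"dy":0,"dz":0,"gripper":50},{"ax":0,"ay":0,"az":-0.13,"dx":0,"dy":0,"dz":0,"gripper":50},{"ax":0,"ay":0,"az":-0.13,"dx":0,"dy":0,"dz":18,"gripper":50},{"ax":0,"ay":0,"az":-0.11,"dx":0,"dy":0,"dz":18,"gripper":50},{"ax":0,"ay":0,"az":0,"dx":0,"dy":0,"dz":0,"gripper":50}]'
python3 -m inch '[{"ax":0,"ay":0,"az":0,"dx":0,"dy":0,"dz":0,"gripper":50},{"ax":0,"ay":0,"az":0,"dx":0,"dy":0,"dz":0,"gripper":50},{"ax":0,"ay":0,"az":0,"dx":0,"dy":0,"dz":0,"gripper":50}]'
python3 go.py .6046 -.1010 .077 1.5
python3 - <<'E'
from h import *
c=optics.camera("wrist"); cv2.imwrite("pics/w4.png",c["img"][:,:,::-1])
E
```

```text
time: 10.55
position: [0.604, -0.1014, 0.166]
tool_rot: [0.938, 0.347, -0.002, -0.002]
ft_force: [0.1, 0.4, 0.4]
grip_width: 0.0434
time: 11.35
position: [0.6021, -0.1001, 0.1282]
tool_rot: [0.699, 0.715, -0.002, -0.004]
ft_force: [0.1, 0.5, 0.1]
grip_width: 0.0437
time: 11.65
position: [0.6058, -0.1013, 0.1332]
tool_rot: [0.699, 0.715, 0.0, 0.001]
ft_force: [0.4, 0.2, -0.2]
grip_width: 0.0434
t 11.65 pos [ 0.6058 -0.1013  0.1332] ydir 1.32 tool z [ 0.001 -0.    -1.   ] q6 -0.371 grip 0.0434 F [ 0.4  0.2 -0.2]
shift in tool axes (mm), do before turn: [ 0.4 -1.3 56.2] az deg -0.18 rad -0.003
```

View pics/w4.png

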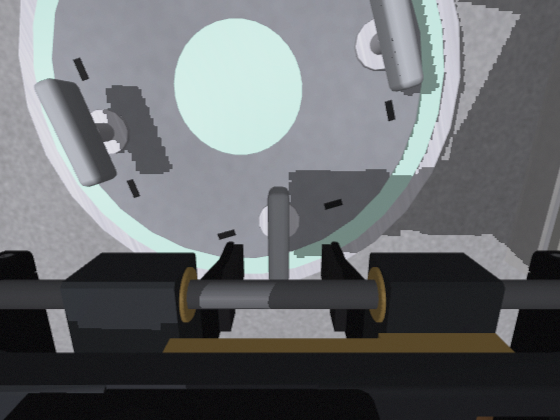

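The handle_4 bar is at (278,235), between the fingers at (230,290) and (338,290). I'll descend, grip and turn.

```bash

python3 -m inch '[{"ax":0,"ay":0,"az":0,"dx":0,"dy":-1,"dz":20,"gripper":50},{"ax":0,"ay":0,"az":0,"dx":0,"dy":0,"dz":20,"gripper":50},{"ax":0,"ay":0,"az":0,"dx":0,"dy":0,"dz":15,"gripper":50},{"ax":0,"ay":0,"az":0,"dx":0,"dy":0,"dz":0,"gripper":50},{"ax":0,"ay":0,"az":0,"dx":0,"dy":0,"dz":0,"gripper":0},{"ax":0,"ay":0,"az":0,"dx":0,"dy":0,"dz":0,"gripper":0},{"ax":0,"ay":0,"az":0,"dx":0,"dy":0,"dz":0,"gripper":0},{"ax":0,"ay":0,"az":0,"dx":0,"dy":0,"dz":0,"gripper":0}]'
python3 -m inch '[{"ax":0,"ay":0,"az":0,"dx":0,"dy":0,"dz":0,"gripper":0},{"ax":0,"ay":0,"az":0,"dx":0,"dy":0,"dz":0,"gripper":0}]'
python3 go.py .6046 -.1010 .077 -72
```

```text
time: 12.5
position: [0.6048, -0.1013, 0.0783]
tool_rot: [0.699, 0.716, 0.0, 0.001]
ft_force: [0.2, -0.7, 0.6]
grip_width: 0.0192
time: 12.7
position: [0.6034, -0.1013, 0.0781]
tool_rot: [0.698, 0.716, -0.001, -0.001]
ft_force: [-3.1, -0.2, 5.7]
grip_width: 0.0137
t 12.7 pos [ 0.6034 -0.1013  0.0781] ydir 1.4 tool z [-0.002 -0.    -1.   ] q6 -0.372 grip 0.0137 F [-3.1 -0.2  5.7]
shift in tool axes (mm), do before turn: [0.2 1.2 1.1] az deg 73.4 rad 1.281
```

```bash

python3 -m inch '[{"ax":0,"ay":0,"az":0.12,"dx":0,"dy":-1,"dz":0,"gripper":0},{"ax":0,"ay":0,"az":0.12,"dx":0,"dy":0,"dz":0,"gripper":0},{"ax":0,"ay":0,"az":0.12,"dx":0,"dy":0,"dz":0,"gripper":0},{"ax":0,"ay":0,"az":0.12,"dx":0,"dy":0,"dz":0,"gripper":0},{"ax":0,"ay":0,"az":0.12,"dx":0,"dy":0,"dz":0,"gripper":0}]'
python3 -m inch '[{"ax":0,"ay":0,"az":0.12,"dx":0,"dy":0,"dz":0,"gripper":0},{"ax":0,"ay":0,"az":0.12,"dx":0,"dy":0,"dz":0,"gripper":0},{"ax":0,"ay":0,"az":0.12,"dx":0,"dy":0,"dz":0,"gripper":0},{"ax":0,"ay":0,"az":0.12,"dx":0,"dy":0,"dz":0,"gripper":0}]'
python3 -m inch '[{"ax":0,"ay":0,"az":0.12,"dx":0,"dy":0,"dz":0,"gripper":0},{"ax":0,"ay":0,"az":0.08,"dx":0,"dy":0,"dz":0,"gripper":0},{"ax":0,"ay":0,"az":0,"dx":0,"dy":0,"dz":0,"gripper":0}]'
python3 go.py .6046 -.1010 .077 -72
```

```text
time: 13.2
position: [0.6036, -0.1013, 0.0781]
tool_rot: [0.88, 0.475, 0.0, 0.0]
ft_force: [-1.4, -0.1, 2.4]
grip_width: 0.0138
time: 13.6
position: [0.6037, -0.1015, 0.0781]
tool_rot: [0.968, 0.252, 0.0, 0.0]
ft_force: [-1.8, -0.1, 3.3]
grip_width: 0.0139
time: 13.9
position: [0.6037, -0.1015, 0.0781]
tool_rot: [0.988, 0.157, 0.0, 0.0]
ft_force: [-1.6, -2.0, 3.7]
grip_width: 0.0139
t 13.9 pos [ 0.6037 -0.1015  0.0781] ydir -71.95 tool z [ 0.001 -0.001 -1.   ] q6 0.907 grip 0.0139 F [-1.6 -2.   3.7]
shift in tool axes (mm), do before turn: [ 1.  -0.3  1.1] az deg 0.05 rad 0.001
```

```bash

python3 -m inch '[{"ax":0,"ay":0,"az":0,"dx":0,"dy":0,"dz":0,"gripper":50},{"ax":0,"ay":0,"az":0,"dx":0,"dy":0,"dz":0,"gripper":50},{"ax":0,"ay":0,"az":0,"dx":0,"dy":0,"dz":0,"gripper":50},{"ax":0,"ay":0,"az":0,"dx":0,"dy":0,"dz":-30,"gripper":50},{"ax":0,"ay":0,"az":0,"dx":0,"dy":0,"dz":-40,"gripper":50},{"ax":0,"ay":0,"az":0,"dx":0,"dy":0,"dz":-40,"gripper":50},{"ax":0,"ay":0,"az":0,"dx":0,"dy":0,"dz":-20,"gripper":50},{"ax":0,"ay":0,"az":0,"dx":0,"dy":0,"dz":0,"gripper":50}]'
python3 -m inch '[{"ax":0,"ay":0,"az":0,"dx":0,"dy":0,"dz":0,"gripper":50},{"ax":0,"ay":0,"az":0,"dx":0,"dy":0,"dz":0,"gripper":50},{"ax":0,"ay":0,"az":0,"dx":0,"dy":0,"dz":0,"gripper":50}]'
python3 bars.py; ls -t pics|head -1
```

```text
time: 14.7
position: [0.6058, -0.1019, 0.2113]
tool_rot: [0.988, 0.157, 0.004, 0.002]
ft_force: [0.7, 0.5, 0.7]
grip_width: 0.0432
time: 15.0
position: [0.6023, -0.1008, 0.2056]
tool_rot: [0.988, 0.157, -0.002, -0.001]
ft_force: [-0.0, -0.7, -0.7]
grip_width: 0.0433
t 15.05
1 ctr [0.6696 0.0233] size [0.0143 0.0635] angle deg 87.7
2 ctr [0.544  0.0874] size [0.0632 0.0146] angle deg 90.3
3 hidden 0
4 ctr [ 0.6055 -0.1023] size [0.0635 0.0139] angle deg 89.7
s_1505.png
```

```bash
python3 - <<'E'
from h import *
c=optics.camera("side"); cv2.imwrite("pics/side5.png",cv2.resize(c["img"][90:300,170:430,::-1],None,fx=2.5,fy=2.5,interpolation=3))
W=cloud(c); m=(W[...,2]>.1)&(W[...,2]<.11)&(np.hypot(W[...,0]-.4795,W[...,1]+.0362)<.04)
print(m.sum(), cv2.minAreaRect(W[m][:,:2].astype('f4')))
E
```

```text
260 ((0.47883614897727966, -0.03476582467556), (0.01404660101979971, 0.06571148335933685), 18.110942840576172)
```

View pics/side5.png

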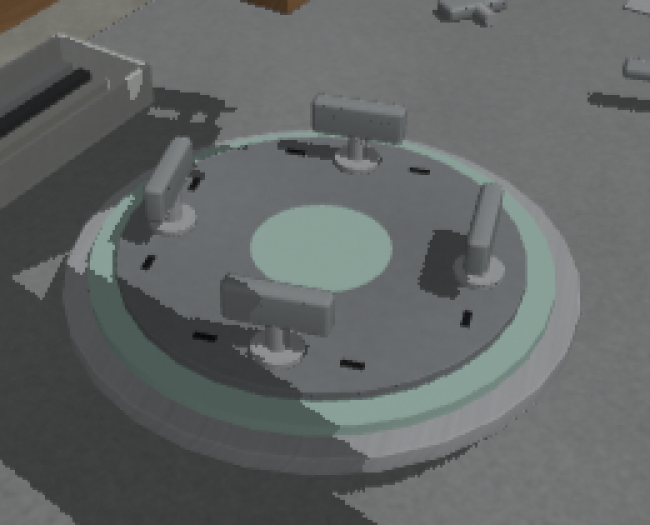

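The side view shows all four bars, at (170,180), (360,120), (485,225) and (278,305), in line with their marks. The gripper is clear of them.

```bash
python3 -c "
from rig import robot
print(robot.hand_in())"
```

```text
the job is handed in; nothing more can be done
None
```

I tightened handle_3 first, straight across from the tight handle_1, then handle_2 and handle_4. I released each one, lifted clear and handed in at about 15 s of the 53 s allowed; no verdict was reported.

- **Order:** after I released handle_3, the camera measured it at about 90°. Handles 2 and 4 were still loose at about 16° each.
- **Final angles:** handle_1 is at about 88°, handle_2 at 90°, handle_3 at 90° and handle_4 at 90°. The limit is 78°.
- **Hidden view:** the arm blocked handle_3 in the last scene picture, so I measured it from the side camera instead.
- **Release and forces:** at the last check the gripper was open and about 100 mm above the bars. The highest contact force I read was about 12 N.
- **Refused calls:** my first three move calls were rejected as invalid input because rows need every field filled in. The arm did not move on those.

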